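# Unclamp the shaker scoop and tip the head nuts down the diverter chute

### The job

With the scoop still clamped on the shaker bed, gather every loose hex nut from the table into it; then flip the toggle clamp up past centre and lift the scoop out level with all the nuts in it. With the chute's flap set fully over so that they go to the bin where one nut already lies, tip the nuts down the chute, and set the empty scoop back flat in its old place on the bed, mouth toward the chute as before, leaving the clamp open. Every nut must end in that bin, so pick up strays, and leave the round spacer, the collar and the other things on the bench alone.

Things in the scene. Friction and masses are not known exactly. Their poses are not given: they have to be found in the camera images.
- scoop: Aluminium scoop, slick inside. Origin: underside centre of flat floor (x +-50, y +-60, inner surface z=5); +y to its mouth. Walls 3 thick, 38 high; rear wall y=-60, behind it a flange to y=-80 (top z=38) that the clamp presses. Front floor rises from y=60 to the lip at y=100, z=25. Black bridge bar (handle) across at y=0: 100 (x), 12 thick (y), z 50 to 72, free before, behind and below. 0.35 kg.
- scoop_lip (a point): Middle of the scoop's pouring lip, at (0, 100, 25) mm in the scoop's frame.
- bed: Grey bed plate of the small shaker, fixed, 120 (x) by 270 (y from -160 to 110), 12 thick. Origin on the table, under the scoop's origin at the start: the scoop stands at (0,0,12) mm in this frame, mouth to the bed's +y, not fixed but for the clamp, which stands at the -y end.
- clamp (a joint): Over-centre toggle clamp, hinge along the bed's x through (0,-120,65) mm in the bed's frame. 0 = shut, pad on the scoop's rear flange; grows as the handle is swung up and back toward the bed's -y; stop at 1.7 rad. Its weighted handle (0.1 to 0.2 Nm) holds it shut below about 0.7 rad; once past centre it falls to the open stop and stays.
- clamp_bar (a point): Middle of the clamp handle's round cross bar, 14 diameter, 90 long along the bed's x, 100 from the hinge on a 10 thick stem that meets its middle. Shut, the stem rises at 55 deg toward the bed's +y; open, it leans back at 152 deg over the -y end. Can be taken from above on either side of the stem.
- chute: Fixed steel chute on blue legs, polished, sloping 24 deg down along its +y; 150 wide inside (x +-75), y -119 (upper end, 12 high sill) to 119. Origin on the table under its middle. Floor height 176 at the upper end, 123 at y=0, 70 at the lower end; side walls 40. Below the flap's pivot a middle wall 5 thick makes a -x and a +x exit, each over a bin. Nuts slide down by themselves.
- chute_mouth (a point): Point on the chute floor near its upper end, at (0, -73, 156) mm in the chute's frame: pour over it.
- flap (a joint): Diverter flap: a 105 long blade pointing up the slope from a pivot square to the chute floor, at (0,41,105) mm in the chute's frame. 0 = middle; positive = tip to the chute's +x side, which shuts the +x exit and sends nuts to the -x exit; negative the other way. Stops at +-0.75 rad (tip at the wall). Stays where left (light friction).
- flap_knob (a point): Centre of the flap's black ball knob, 20 diameter, on a 10 thick post that stands square to the chute floor on the blade, 60 from the pivot along the blade and 88 above the floor.
- bin_a: Blue open bin on the table under one exit of the chute: the one in which a single hex nut already lies. 115 (x) by 180 (y) by 55 high, walls and floor 4; origin underside centre, axes as the chute's, centre 185 along the chute's y and 62.5 to one side. Fixed. Which exit it stands under changes.
- bin_b: The same kind of blue bin, under the other exit; a round steel collar lies in it. Fixed.
- nut_in_bin: The hex nut that already lies in bin_a, the same as the others.
- collar: Round steel collar in bin_b, 38 outside, 14 thick. Leave it.
- nut1: Loose plain steel hex nut on the table (absent in some runs): 27 across flats, 18 thick, 0.06 kg, lies flat. Origin: centre of its underside, z along its axis; flats face its x axis and every 60 deg from it.
- nut2: Loose plain steel hex nut on the table (absent in some runs): 27 across flats, 18 thick, 0.06 kg, lies flat. Origin: centre of its underside, z along its axis; flats face its x axis and every 60 deg from it.
- nut3: Loose plain steel hex nut on the table (absent in some runs): 27 across flats, 18 thick, 0.06 kg, lies flat. Origin: centre of its underside, z along its axis; flats face its x axis and every 60 deg from it.
- nut4: Loose plain steel hex nut on the table (absent in some runs): 27 across flats, 18 thick, 0.06 kg, lies flat. Origin: centre of its underside, z along its axis; flats face its x axis and every 60 deg from it.
- nut5: Loose plain steel hex nut on the table (absent in some runs): 27 across flats, 18 thick, 0.06 kg, lies flat. Origin: centre of its underside, z along its axis; flats face its x axis and every 60 deg from it.
- spacer: Round steel spacer disc on the table, 32 diameter, 18 thick, no flats, not a nut. Leave it. Origin underside centre.
- mallet: Mallet lying on the far part of the table, 260 long. Leave it.
- spanner: Spanner lying at the near left, 200 long. Leave it.
- spray: White bottle, 56 diameter, 170 high, standing at the far left. Leave it.
- piston: Aluminium piston, 90 diameter, 78 high, standing on the far part of the table. Leave it.
- cup: Steel cup, 60 diameter, 70 high, standing at the far right. Leave it.
Things that resemble listed ones, but are neither listed nor needed, are in the scene too. What is shaped like the scoop but orange is not meant.

How it is judged:
By the outcome, as a careful person would: the job done as asked, in the order asked, and still so for the second after the job is handed in, with the robot touching nothing.
Of nut1, nut2, nut3, nut4, nut5 only 3 to 5 are there at a start; the rules pass over those that are not, and their reading is None.
At some moment in a run one of nut1, nut2, nut3, nut4, nut5 may be knocked a few centimetres aside while the robot is not near it.
It also fails if it takes over 210 s, if anything falls off the work surface, if the arm or the gripper's body presses on something with over 40 N, if the wrist force passes 120 N, or if a joint passes its speed limit or range.

### The arm

A 6-joint arm with a two-finger parallel gripper is mounted at the origin on the work surface. World frame = base frame: x ahead of the robot, y to its left, z up, the work surface at z = 0. Lengths are in m, angles in degrees, forces in N, time in s.
With the tool pointing down it reaches from about 0.325 to 0.875 m from the base axis. Payload 4.4 kg.
Tool frame: the origin (TCP) lies between the finger pads; the fingertips stand 8 mm ahead of it and the grasp point (between the pads) lies 11 mm behind it; z points along the fingers, y is the line along which they close (so a half turn about z gives the same grasp; the last joint's range is limited). The gripper opens to 85 mm and grips with 20 to 120 N. Pads are 22 mm wide; open, the fingers measure 114 mm over their backs; the gripper's body (76 mm by 85 mm) begins 54 mm behind the grasp point. The pads swing forward as they close: fully open they stand 13 mm farther back than shut.
Start: joints at [59.96, 11.837, 88.321, -0, 79.842, -8.623], TCP at [0.21, 0.535, 0.239] pointing down, gripper open.
Joint ranges: [-156.59, 156.59], [-49.26, 127.26], [12.9, 141.05], [-63.56, 243.56], [4.71, 150.69], [-161.64, 161.64]. Speed limits (degrees/s): [159.86, 159.86, 180, 180, 180, 180].

### API

Orientations are given as [roll, pitch, yaw] about the fixed x, y, z axes, in that order (R = Rz(yaw) Ry(pitch) Rx(roll)).
In Python, from workcell import env gives the robot as it stands. The module is installed in compiled form; this text tells all that it offers.
- The arm moves only by the shell command python3 -m inch 'ROWS' [FORCE]. ROWS is JSON, a list of rows, each a list of 7 numbers: the shift along the tool's x, y, z in units of 0.6 m (1.0 is 0.6 m), then the turn, a rotation vector about the tool's x, y, z in units of 180 degrees (1.0 is 180 degrees), then the finger opening in mm, from 0 to 85.4. In form: [[tx, ty, tz, ax, ay, az, claw], ...]. A call has 1 to 12 rows; each row is the pose to reach, as a shift and turn from the pose commanded when the call began, along the tool's axes at that moment, turning the shorter way round; what a row does not reach only later rows make up. A row lasts 1/8 s, in which the tool goes at most 62.5 mm and 10.7 degrees, less where a joint would pass 70% of its speed; a pose out of reach is approached as far as the arm can. A call with a number of a shift or a turn outside -1 to 1 is refused whole. A call with a gripper value outside its range is refused whole. The fingers move at their own pace and stop on an object; FORCE is the grip in N (left out, the last holds). Time passes only in rows, so rows that repeat a pose let the fingers close. It gives the time, the measured TCP pose, the force, the opening and the grip force at its end, in the units of the state.
- env.state(): the state, without advancing time (a new reading comes with each control period).
- env.capture(name): name is "side" or "top"; returns a dict with "frame" (384x512x3 uint8, red, green, blue), "intrinsics" (3x3 intrinsics, pixels), "world_to_cam" (4x4, takes a point from world to camera coordinates). Camera axes: x right, y up, looking along -z (the intrinsics and any distortion apply to the point x, -y, -z); pixel columns grow to the right and rows downward; lengths in m; the calibration is good to about 2 mm. A picture is of the moment at which its call begins. There is no depth.
- env.hand_in(): hands the job in; it is judged then, once.
Trained networks look in the newest picture that a camera, given by its name, has taken for a name from the list of things; names that differ only in an ending like _2 or _b are one class to them, and where a whole thing is asked for, a point or a joint stands for the part that bears it (a point fixed in the world has none). Each returns a list of dicts, best first, with "confidence" (0 to 1); they miss things now and then, are a little off and sometimes report something else, mostly with a low value. They report only what shows in the picture. A call takes as long as a camera call. They do not tell look-alikes from the thing itself.
- env.boxes_of(camera, label): "point" ([x, y, z] in m, in the coordinates of the camera as it stood for that picture, good to about 4 mm: the middle of the surface that is visible of it).
- env.masks_of(camera, label): "pixels" (384x512 bool, what is visible of it).
- env.spot_point(camera, label): "point" ([x, y, z] in m, in the coordinates of the camera as it stood for that picture, good to about 4 mm: a listed point, or the origin of a listed thing).
The state is a dict: "clock": time; "joint_pos": joint angles; "qd": joint speeds; "joint_torque": joint torques, N m; "tool_pos": TCP position; "orientation": TCP orientation; "contact_force": force on the tool from outside, world axes, zero at the start; "wrist_torque": the same for the moment, N m; "opening": opening from 0.0 (shut) to 1.0 (fully open); "finger_force": force on a finger pad.
Only numpy, scipy, OpenCV 4.12 (cv2) and the standard library are available. Lean on these libraries where they do the work, as an engineer would, in place of code of your own. Each camera call takes 0.05 s, during which the arm holds its last target. There are 200 camera calls.

## Working session

There is one attempt and no reset: what is moved stays moved. The work goes in short steps, Python scripts to look and compute and a shell command to move; the robot and the scene stay as the last step left them, time stands still between calls to the robot, and variables do not carry over. Pictures are saved under pics/ and viewed, at most 14 in all, crops included, and the job is handed in when it is done.

```bash
mkdir -p pics; cat > h.py <<'E'
import numpy as np, cv2, json
from workcell import env
from scipy.spatial.transform import Rotation as R
def cap(n):
    c=env.capture(n); return c
def w(c,p):
    M=np.linalg.inv(np.array(c["world_to_cam"])); return (M@np.r_[p,1])[:3]
def px(c,P):
    q=(np.array(c["world_to_cam"])@np.r_[P,1])[:3]; K=np.array(c["intrinsics"]); v=K@np.array([q[0],-q[1],-q[2]]); return v[:2]/v[2]
def ray(c,uv,z):
    K=np.array(c["intrinsics"]); d=np.linalg.inv(K)@np.r_[uv,1]; d=np.array([d[0],-d[1],-d[2]])
    M=np.linalg.inv(np.array(c["world_to_cam"])); o=M[:3,3]; d=M[:3,:3]@d; return o+d*(z-o[2])/d[2]
def save(c,f,crop=None,s=1):
    im=cv2.cvtColor(c["frame"],cv2.COLOR_RGB2BGR)
    if crop: x0,y0,x1,y1=crop; im=im[y0:y1,x0:x1]
    cv2.imwrite("pics/"+f,cv2.resize(im,None,fx=s,fy=s,interpolation=cv2.INTER_CUBIC))
E
python3 - <<'E'
from h import *
np.set_printoptions(precision=3,suppress=True)
a={}
for n in("top","side"):
    c=cap(n);a[n]=c;save(c,n+"0.png",s=1.5)
    print(n,np.array(c["intrinsics"]).tolist(),np.linalg.inv(np.array(c["world_to_cam"]))[:3,3])
    for l in ["scoop","scoop_lip","bed","clamp_bar","chute","chute_mouth","flap_knob","bin_a","nut1","spacer","collar"]:
        for r in env.spot_point(n,l): 
            p=w(c,r["point"]); print(l,round(r["confidence"],2),p,px(c,p).round())
print(env.state())
E
```

```text
top [[376.6627983172501, 0.0, 253.83114266782303], [0.0, 376.6627983172501, 196.00046813935444], [0.0, 0.0, 1.0]] [0.313 0.135 1.251]
scoop 0.71 [ 0.607 -0.127  0.016] [321. 180.]
scoop 0.59 [ 0.285 -0.268 -0.004] [368. 276.]
scoop_lip 0.92 [ 0.236 -0.346  0.027] [397. 291.]
scoop_lip 0.87 [ 0.593 -0.028  0.032] [293. 183.]
scoop_lip 0.55 [ 0.793  0.071 -0.006] [261. 131.]
scoop_lip 0.36 [0.502 0.339 0.208] [171. 203.]
bed 0.77 [ 0.611 -0.123 -0.004] [319. 180.]
clamp_bar 0.82 [ 0.618 -0.187  0.144] [349. 166.]
chute 0.77 [ 0.507  0.304 -0.004] [194. 212.]
chute 0.55 [0.436 0.017 0.002] [280. 231.]
chute_mouth 0.68 [ 0.75   0.227 -0.001] [216. 143.]
chute_mouth 0.65 [0.505 0.238 0.155] [209. 204.]
flap_knob 0.59 [0.501 0.336 0.21 ] [172. 203.]
flap_knob 0.32 [0.449 0.529 0.003] [125. 231.]
bin_a 0.92 [0.586 0.491 0.   ] [138. 190.]
bin_a 0.9 [0.46  0.498 0.003] [134. 227.]
nut1 0.57 [ 0.528  0.036 -0.002] [273. 204.]
nut1 0.55 [ 0.754  0.225 -0.002] [217. 142.]
nut1 0.48 [ 0.432  0.016 -0.001] [280. 233.]
nut1 0.42 [ 0.433 -0.33  -0.001] [383. 230.]
nut1 0.42 [ 0.664  0.07  -0.001] [
[... 1069 characters left out ...]
]
nut1 0.54 [ 0.665  0.073 -0.004] [289. 240.]
nut1 0.42 [ 0.428  0.016 -0.   ] [220. 261.]
spacer 0.39 [ 0.608 -0.127 -0.002] [291. 281.]
spacer 0.38 [ 0.399  0.085 -0.001] [207. 249.]
collar 0.61 [0.451 0.527 0.006] [204. 183.]
{'clock': 1.2, 'joint_pos': array([59.961, 11.838, 88.321,  0.001, 79.841, -8.625]), 'qd': array([-0.068, -0.047, -0.096, -0.026,  0.029,  0.055]), 'joint_torque': array([  0.   , -38.305, -29.197,  -0.   ,   0.001,   0.   ]), 'tool_pos': array([0.21 , 0.535, 0.239]), 'orientation': array([-180.   ,   -0.001,  158.586]), 'contact_force': array([ 0.136,  0.297, -0.793]), 'wrist_torque': array([0.003, 0.003, 0.024]), 'finger_force': 0.0, 'opening': 1.0014262877401947}
```

View pics/top0.png

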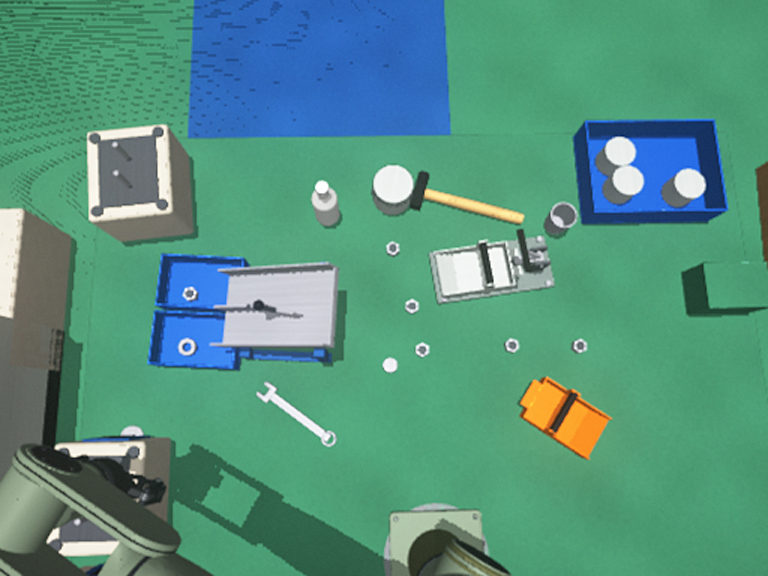

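View pics/side0.png

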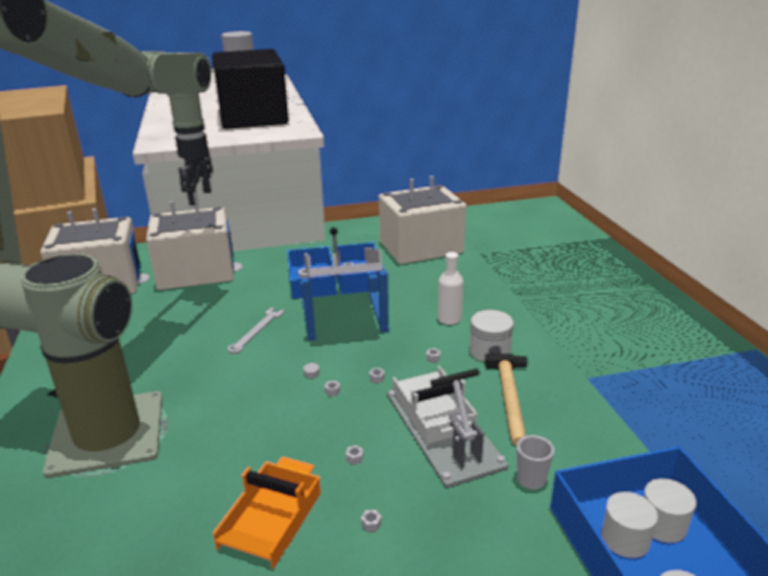

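```bash
python3 - <<'E'
from h import *
c=cap("top");K=cv2
im=cv2.cvtColor(c["frame"],cv2.COLOR_RGB2BGR)
# mosaic of crops for yaw of nuts etc.
t=[]
for P in [(.528,.035,.01),(.432,.016,.01),(.434,-.332,.01),(.664,.071,.01),(.434,-.187,.01),(.4,.086,.01),(.752,.225,.01),(.794,.07,.0),(.45,.528,.01),(.585,.5,.01)]:
    u=px(c,P).round().astype(int); s=im[u[1]-14:u[1]+15,u[0]-14:u[0]+15]; t.append(cv2.resize(s,(155,155),interpolation=cv2.INTER_CUBIC))
a=np.vstack([np.hstack(t[:5]),np.hstack(t[5:])])
b=cv2.resize(im[150:240,110:370],(775,268),interpolation=cv2.INTER_CUBIC)
cv2.imwrite("pics/crops.png",np.vstack([a,b]))
E
```

```text
(no output)
```

View pics/crops.png

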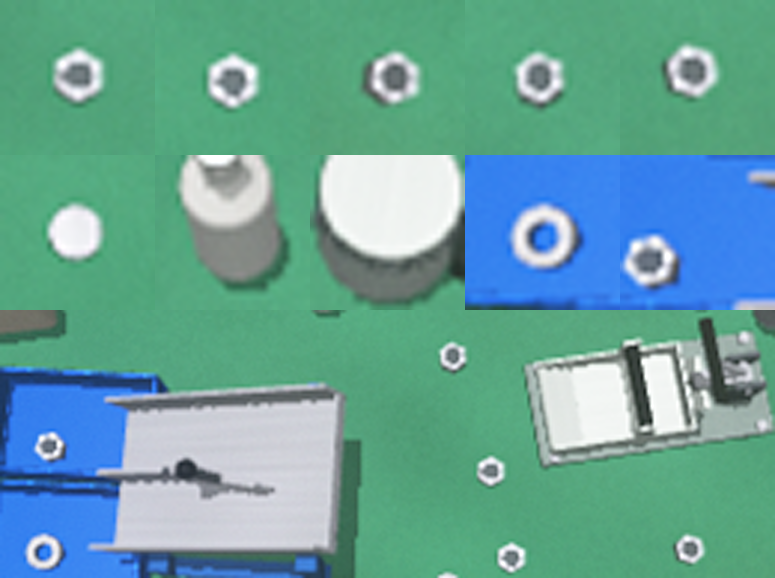

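The top view shows five hex nuts at about (261,166), (274,204), (281,233), (341,230) and (386,230), in 512-px coordinates. The round spacer is at (260,243). The aluminium scoop on the bed is at (321,180), and the orange scoop at (375,278) is the decoy. bin_a is the upper bin with a hex nut at (126,195), and bin_b has the collar at (125,231).

Look-alikes:
- **Scoops:** aluminium (321,180) or orange (375,278). I choose the aluminium one.
- **Nuts:** five hexes, against the spacer (260,243) and the collar (125,231). The crop confirms this.

bin_a is on the chute's far (+x) side, so the flap tip must go to the near (−x) side.

```bash
cat > obs.py <<'E'
from h import *
np.set_printoptions(precision=4,suppress=True)
import sys
def look(cams,labels,n=1):
    out={l:[] for l in labels}
    for k in range(n):
        for cm in cams:
            c=cap(cm)
            for l in labels:
                for r in env.spot_point(cm,l): out[l].append(np.r_[w(c,r["point"]),r["confidence"]])
    return out
def near(L,p,rad=.03):
    L=np.array(L); L=L[np.linalg.norm(L[:,:2]-np.array(p)[:2],axis=1)<rad]; return L[:,:3].mean(0),len(L),L[:,:3].std(0)
def rows(targets,claw=None,start=None):
    """targets: list of (pos, R). prints the row relative to start"""
    s=env.state()
    p0,R0=start if start else (np.array(s["tool_pos"]),R.from_euler("xyz",s["orientation"],degrees=True))
    for p,Rt in targets:
        print(np.round(np.r_[R0.inv().apply(np.array(p)-p0)/.6,(R0.inv()*Rt).as_rotvec()/np.pi],4).tolist())
def down(yaw): return R.from_euler("xyz",[180,0,yaw],degrees=True)
E
cat > nuts.py <<'E'
from obs import *
def clusters(o):
    P=[];
    for q in o:
        if q[3]<.15 or abs(q[2])>.03: continue
        for g in P:
            if np.linalg.norm(g[0][:2]-q[:2])<.025: g.append(q);break
        else: P.append([q])
    return [(np.mean(g,0),len(g)) for g in P]
if __name__=="__main__":
    o=look(["top","side"],["nut1"],2)["nut1"]
    for m,n in clusters(o): print(m,n)
E
python3 - <<'E'
from obs import *
o=look(["top","side"],["scoop","scoop_lip","bed","clamp_bar","chute","chute_mouth","flap_knob","bin_a","nut1"],3)
for l,p in dict(scoop=(.607,-.127),scoop_lip=(.597,-.029),bed=(.607,-.127),clamp_bar=(.618,-.187),chute=(.507,.306),chute_mouth=(.505,.239),flap_knob=(.502,.337)).items(): print(l,*near(o[l],p))
for p in [(.585,.493),(.46,.5)]: print("bin",*near(o["bin_a"],p))
from nuts import clusters
for m,n in clusters(o["nut1"]): print(m,n)
c=cap("top");im=cv2.cvtColor(c["frame"],cv2.COLOR_RGB2BGR);t=[]
for P in [(.528,.035,.018),(.432,.016,.018),(.434,-.332,.018),(.664,.071,.018),(.434,-.187,.018)]:
    u=px(c,P); t.append(cv2.warpAffine(im,np.array([[15,0,80-15*u[0]],[0,15,80-15*u[1]]]),(160,160),flags=cv2.INTER_CUBIC))
cv2.imwrite("pics/n.png",np.hstack(t))
rows([((.555,.341,.27),down(90)),((.555,.341,.197),down(90)),((.488,.343,.197),down(90))])
E
```

```text
scoop [ 0.6069 -0.1273  0.0113] 5 [0.002  0.0016 0.0015]
scoop_lip [ 0.5968 -0.0281  0.0351] 6 [0.003  0.0011 0.0024]
bed [ 0.6081 -0.1247 -0.0031] 6 [0.0014 0.003  0.0023]
clamp_bar [ 0.6168 -0.1874  0.144 ] 6 [0.0014 0.0014 0.0004]
chute [ 0.5064  0.3085 -0.0026] 3 [0.0016 0.0006 0.0008]
chute_mouth [0.5043 0.2402 0.1537] 6 [0.0011 0.0013 0.0032]
flap_knob [0.5023 0.3387 0.2075] 6 [0.0018 0.0024 0.0014]
bin [ 0.5847  0.4923 -0.0001] 6 [0.0016 0.0015 0.0014]
bin [0.4606 0.5009 0.0009] 6 [0.0014 0.0016 0.0021]
[ 0.4306  0.0149 -0.001   0.4767] 6
[ 0.4363 -0.1848 -0.0001  0.528 ] 5
[ 0.5274  0.0345 -0.0019  0.5183] 6
[ 0.6603  0.0728 -0.002   0.474 ] 5
[ 0.4324 -0.3339 -0.0013  0.458 ] 5
[ 0.7664 -0.107  -0.0014  0.2   ] 1
[0.4608 0.4988 0.0011 0.59  ] 1
[ 0.5058  0.3092 -0.0043  0.48  ] 1
[-0.6536, -0.0915, -0.0512, 0.0, -0.0, 0.381]
[-0.6536, -0.0915, 0.0705, 0.0, -0.0, 0.381]
[-0.5484, -0.1292, 0.0705, 0.0, -0.0, 0.381]
```

View pics/n.png

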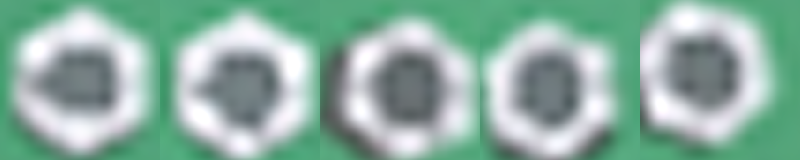

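The enlarged crop shows the nuts: 1–4 have a corner at top and bottom, so I close along world y. The fifth, at (0.436,-0.185), is turned about 8° and takes closing along x. The bins put the chute's yaw at about −4°, origin (0.510,0.312).

```bash
python3 - <<'E'
from obs import *
rows([((.557,.339,.27),down(86)),((.557,.339,.197),down(86)),((.496,.347,.197),down(86))])
E
```

```text
[-0.6579, -0.0934, -0.0512, 0.0, -0.0, 0.4032]
[-0.6579, -0.0934, 0.0705, 0.0, -0.0, 0.4032]
[-0.5584, -0.1181, 0.0705, 0.0, -0.0, 0.4032]
```

```bash
python3 -m inch '[[0,0,-0.0512,0,0,0,0],[-0.658,-0.0935,-0.0512,0,0,0.4032,0],[-0.658,-0.0935,-0.0512,0,0,0.4032,0],[-0.658,-0.0935,-0.0512,0,0,0.4032,0],[-0.658,-0.0935,-0.0512,0,0,0.4032,0],[-0.658,-0.0935,-0.0512,0,0,0.4032,0],[-0.658,-0.0935,-0.0512,0,0,0.4032,0],[-0.658,-0.0935,-0.0512,0,0,0.4032,0],[-0.658,-0.0935,-0.0512,0,0,0.4032,0],[-0.658,-0.0935,-0.0512,0,0,0.4032,0],[-0.658,-0.0935,-0.0512,0,0,0.4032,0],[-0.658,-0.0935,-0.0512,0,0,0.4032,0]]' && python3 - <<'E'
from obs import *
rows([((.557,.339,.197),down(86)),((.496,.346,.197),down(86)),((.492,.346,.197),down(86))])
print(env.state()["joint_pos"])
E
```

```text
clock: 5.8
tool_pos: [0.5561, 0.3399, 0.2703]
orientation: [180.0, -0.0, 86.1]
contact_force: [-0.6, 0.6, -0.0]
opening: 0.001
finger_force: 0.0
[-0.0014, 0.0016, 0.1222, 0.0001, -0.0001, 0.0008]
[0.0034, -0.1006, 0.1222, 0.0001, -0.0001, 0.0008]
[0.003, -0.1073, 0.1222, 0.0001, -0.0001, 0.0008]
[23.8295 19.9155 74.4869  0.0055 85.5812 27.6898]
```

```bash
python3 -m inch '[[0,0,0.06,0,0,0,0],[0,0,0.122,0,0,0,0],[0,0,0.122,0,0,0,0],[0,-0.03,0.122,0,0,0,0],[0.0015,-0.05,0.122,0,0,0,0],[0.0025,-0.07,0.122,0,0,0,0],[0.003,-0.085,0.122,0,0,0,0],[0.003,-0.095,0.122,0,0,0,0],[0.003,-0.101,0.122,0,0,0,0],[0.003,-0.101,0.122,0,0,0,0]]'; python3 - <<'E'
from obs import *
o=look(["top","side"],["flap_knob"],2)["flap_knob"]
for q in o: print(q)
c=cap("side"); save(c,"f1.png",(150,110,320,230),4)
E
```

```text
clock: 7.05
tool_pos: [0.4966, 0.3448, 0.1968]
orientation: [-180.0, 0.0, 86.0]
contact_force: [0.4, -0.2, 0.2]
opening: -0.002
finger_force: 0.2
[0.4726 0.3493 0.2015 0.49  ]
[0.5267 0.0311 0.0017 0.62  ]
[0.4718 0.3536 0.2022 0.47  ]
[ 0.4291  0.016  -0.0008  0.18  ]
[0.4733 0.3558 0.2023 0.53  ]
```

View pics/f1.png

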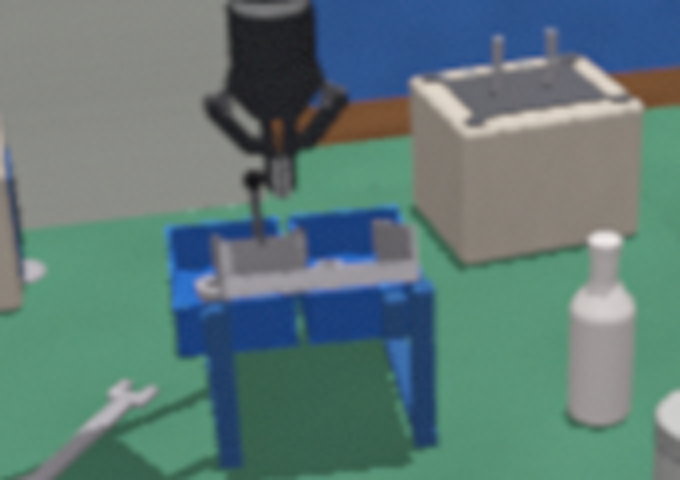

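The knob at crop (253,180), beside the fingers, is at about (0.4725,0.352), essentially at the stop. I'll push a few mm more to seat it, then back off and up.

```bash
python3 -m inch '[[0,-0.004,0,0,0,0,0],[0,-0.008,0,0,0,0,0],[0,-0.008,0,0,0,0,0]]'; python3 -m inch '[[0,0.03,0,0,0,0,0],[0,0.03,-0.1,0,0,0,0],[0,0.03,-0.1,0,0,0,45]]'; python3 - <<'E'
from obs import *
o=look(["top","side"],["flap_knob","nut1"],2)
for q in o["flap_knob"]: print(q)
from nuts import clusters
for m,n in clusters(o["nut1"]): print(m,n)
rows([((.6603,.073,.20),down(0)),((.6603,.073,.05),down(0)),((.6603,.073,.012),down(0))])
print(env.state()["tool_pos"])
E
```

```text
clock: 7.88
tool_pos: [0.4958, 0.3448, 0.197]
orientation: [179.5, -0.1, 86.0]
contact_force: [11.5, -0.4, -5.6]
opening: 0.002
finger_force: 5.4
clock: 8.25
tool_pos: [0.5134, 0.3456, 0.2633]
orientation: [179.5, -0.3, 86.0]
contact_force: [-0.2, 0.7, 0.7]
opening: 0.2
finger_force: 0.0
[0.4727 0.3498 0.2046 0.47  ]
[ 0.4317 -0.3305  0.0005  0.16  ]
[ 0.4281  0.0131 -0.0004  0.58  ]
[0.472  0.3544 0.2012 0.54  ]
[0.4712 0.3541 0.2034 0.53  ]
[0.4751 0.3551 0.2017 0.5   ]
[0.45   0.5292 0.0033 0.45  ]
[ 0.5991 -0.0265  0.0353  0.15  ]
[ 0.5268  0.0337 -0.0027  0.5425] 4
[ 0.4322  0.0141 -0.0001  0.5425] 4
[ 0.4364 -0.1857 -0.      0.5275] 4
[ 0.434  -0.3331 -0.0016  0.5425] 4
[ 0.6614  0.0718 -0.0016  0.49  ] 4
[0.7513 0.2198 0.0039 0.32  ] 1
[-0.433, 0.2819, 0.0939, -0.0001, 0.0003, 0.4778]
[-0.4329, 0.2821, 0.3439, -0.0001, 0.0003, 0.4778]
[-0.4329, 0.2822, 0.4073, -0.0001, 0.0003, 0.4778]
[0.5097 0.344  0.2564]
```

```bash
python3 -m inch '[[-0.433,0.282,0.09,0,0,0.4778,45],[-0.433,0.282,0.09,0,0,0.4778,45],[-0.433,0.282,0.09,0,0,0.4778,45],[-0.433,0.282,0.09,0,0,0.4778,45],[-0.433,0.282,0.09,0,0,0.4778,45],[-0.433,0.282,0.09,0,0,0.4778,45],[-0.433,0.282,0.09,0,0,0.4778,45],[-0.433,0.282,0.09,0,0,0.4778,45],[-0.433,0.282,0.09,0,0,0.4778,45],[-0.433,0.282,0.3,0,0,0.4778,45],[-0.433,0.282,0.34,0,0,0.4778,45],[-0.433,0.282,0.34,0,0,0.4778,45]]'; python3 - <<'E'
from obs import *
o=look(["side"],["nut1"],2)
from nuts import clusters
for m,n in clusters(o["nut1"]): print(m,n)
p=env.state()["tool_pos"];print(env.state()["joint_pos"])
rows([((.661,.0724,.012),down(0)),((.661,.0724,.12),down(0)),((.601,-.0794,.12),down(7.5)),((.601,-.0794,.055),down(7.5))])
E
```

```text
clock: 10.35
tool_pos: [0.6567, 0.0733, 0.0475]
orientation: [-180.0, 0.5, 0.2]
contact_force: [-0.7, -0.4, 0.3]
opening: 0.526
finger_force: 0.0
[ 0.4372 -0.3354 -0.0019  0.66  ] 1
[ 0.437  -0.1844 -0.0041  0.56  ] 2
[ 0.5272  0.0304 -0.0017  0.495 ] 2
[0.4286 0.0141 0.0002 0.52  ] 2
[ 0.6629  0.0733 -0.0019  0.475 ] 2
[-1.1319 33.3351 82.3942 -0.0016 64.2499 88.7569]
[0.0001, 0.0012, 0.0686, 0.0, -0.0001, 0.0006]
[0.0001, 0.0013, -0.1114, 0.0, -0.0001, 0.0006]
[-0.1004, 0.2541, -0.1114, 0.0, -0.0001, -0.041]
[-0.1004, 0.2541, -0.0031, 0.0, -0.0001, -0.041]
```

```bash
python3 -m inch '[[0,0.001,0.04,0,0,0,45],[0,0.001,0.0686,0,0,0,45],[0,0.001,0.0686,0,0,0,45],[0,0.001,0.0686,0,0,0,10],[0,0.001,0.0686,0,0,0,10],[0,0.001,0.0686,0,0,0,10],[0,0.001,0.0686,0,0,0,10],[0,0.001,0,0,0,0,10],[0,0.001,-0.11,0,0,0,10],[0,0.001,-0.11,0,0,0,10]]' 50; python3 -m inch '[[-0.1004,0.253,0,0,0,-0.041,10],[-0.1004,0.253,0,0,0,-0.041,10],[-0.1004,0.253,0,0,0,-0.041,10],[-0.1004,0.253,0,0,0,-0.041,10],[-0.1004,0.253,0,0,0,-0.041,10]]'; python3 - <<'E'
from obs import *
o=look(["top","side"],["nut1"],1)
from nuts import clusters
for m,n in clusters(o["nut1"]): print(m,n)
rows([((.601,-.0794,.055),down(7.5))])
E
```

```text
clock: 11.8
tool_pos: [0.6651, 0.0724, 0.1255]
orientation: [180.0, -0.7, 0.0]
contact_force: [0.2, 0.1, -0.3]
opening: 0.3
finger_force: 49.4
clock: 12.42
tool_pos: [0.5998, -0.0788, 0.1179]
orientation: [-179.9, 0.1, 7.4]
contact_force: [-0.6, 0.6, -1.1]
opening: 0.303
finger_force: 49.4
[ 0.7143 -0.3065 -0.0039  0.65  ] 1
[ 0.3982  0.0869 -0.005   0.59  ] 1
[ 0.527   0.0326 -0.0014  0.525 ] 2
[ 0.4291  0.0145 -0.0037  0.515 ] 2
[ 0.4356 -0.3315 -0.0021  0.51  ] 1
[ 0.4379 -0.1838  0.0003  0.5   ] 1
[0.0004, 0.0023, 0.1059, -0.0001, 0.0001, -0.0]
```

```bash
python3 -m inch '[[0,0,0.07,0,0,0,10],[0,0,0.105,0,0,0,10],[0,0,0.105,0,0,0,10],[0,0,0.105,0,0,0,38],[0,0,0.105,0,0,0,38],[0,0,0.105,0,0,0,38],[0,0,0,0,0,0,38],[0,0,0,0,0,0,38]]'; python3 - <<'E'
from obs import *
rows([((.527,.033,.12),down(0)),((.527,.033,.05),down(0)),((.527,.033,.012),down(0))])
E
```

```text
clock: 13.62
tool_pos: [0.6053, -0.0808, 0.1255]
orientation: [179.7, -0.7, 7.4]
contact_force: [1.0, 0.1, 0.8]
opening: 0.446
finger_force: 0.0
[-0.1051, -0.2048, 0.0069, 0.0014, -0.004, 0.041]
[-0.1066, -0.2055, 0.1235, 0.0014, -0.004, 0.041]
[-0.1073, -0.2058, 0.1868, 0.0014, -0.004, 0.041]
```

```bash
python3 -m inch '[[-0.098,-0.202,0,0,0,0.041,45],[-0.098,-0.202,0,0,0,0.041,45],[-0.098,-0.202,0,0,0,0.041,45],[-0.098,-0.202,0.113,0,0,0.041,45],[-0.098,-0.202,0.113,0,0,0.041,45],[-0.098,-0.202,0.113,0,0,0.041,45]]'; python3 - <<'E'
from obs import *
from nuts import clusters
o=look(["side","top"],["nut1"],2)
for m,n in clusters(o["nut1"]): print(m,n)
rows([((.527,.0335,.012),down(0)),((.527,.0335,.12),down(0)),((.6288,-.0757,.12),down(7.5)),((.6288,-.0757,.055),down(7.5))])
print(env.state()["tool_pos"])
c=cap("top");save(c,"s1.png",(230,130,400,250),4)
E
```

```text
clock: 14.38
tool_pos: [0.5271, 0.0327, 0.0513]
orientation: [180.0, -0.0, -0.0]
contact_force: [0.3, -0.1, 0.4]
opening: 0.524
finger_force: 0.0
[ 0.434  -0.3342 -0.0014  0.5775] 4
[0.4302 0.0154 0.0009 0.565 ] 2
[ 0.4363 -0.1855  0.0002  0.52  ] 4
[ 0.5282  0.0318 -0.0013  0.45  ] 2
[ 0.6037 -0.0859  0.0128  0.405 ] 2
[ 0.7638 -0.1056 -0.0032  0.67  ] 1
[-0.0004, -0.0006, 0.0666, 0.0001, -0.0006, -0.0]
[-0.0001, -0.0006, -0.1134, 0.0001, -0.0006, -0.0]
[0.1696, 0.1814, -0.113, 0.0001, -0.0006, -0.0417]
[0.1694, 0.1814, -0.0047, 0.0001, -0.0006, -0.0417]
[0.5272 0.0331 0.052 ]
```

View pics/s1.png

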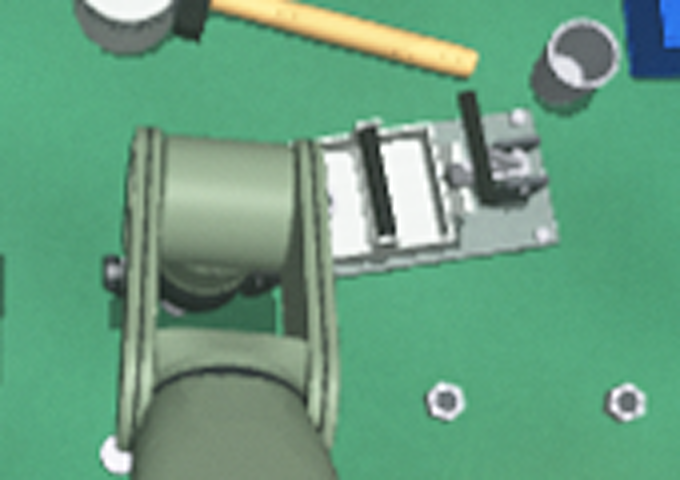

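The arm hides part of the view, but the network reports a nut in the scoop at (0.604,-0.086,0.013). The other two loose nuts show at crop (445,400) and (626,400). I'll go on.

```bash
python3 -m inch '[[0,0,0.04,0,0,0,45],[0,0,0.0666,0,0,0,45],[0,0,0.0666,0,0,0,45],[0,0,0.0666,0,0,0,10],[0,0,0.0666,0,0,0,10],[0,0,0.0666,0,0,0,10],[0,0,0.0666,0,0,0,10],[0,0,0,0,0,0,10],[0,0,-0.11,0,0,0,10],[0,0,-0.11,0,0,0,10]]' 50; python3 -m inch '[[0.1697,0.1815,0,0,0,-0.0417,10],[0.1697,0.1815,0,0,0,-0.0417,10],[0.1697,0.1815,0,0,0,-0.0417,10],[0.1697,0.1815,0,0,0,-0.0417,10],[0.1697,0.1815,0,0,0,-0.0417,10],[0.1697,0.1815,0.07,0,0,-0.0417,10],[0.1697,0.1815,0.105,0,0,-0.0417,10],[0.1697,0.1815,0.105,0,0,-0.0417,10]]'; python3 - <<'E'
from obs import *
s=env.state();print(s["tool_pos"])
up=(np.array([.6288,-.0757,.118]),down(7.5))
rows([((.430,.0148,.12),down(0)),((.430,.0148,.05),down(0))],start=up)
E
```

```text
clock: 16.08
tool_pos: [0.5311, 0.0329, 0.1227]
orientation: [179.9, -0.7, 0.0]
contact_force: [0.7, 0.2, -0.3]
opening: 0.302
finger_force: 49.4
clock: 17.08
tool_pos: [0.6254, -0.0741, 0.0512]
orientation: [-179.9, 0.3, 7.6]
contact_force: [0.4, 0.6, -1.0]
opening: 0.305
finger_force: 49.4
[ 0.6254 -0.0741  0.0512]
[-0.3088, -0.1928, -0.0033, 0.0, -0.0, 0.0417]
[-0.3088, -0.1928, 0.1133, 0.0, -0.0, 0.0417]
```

```bash
python3 -m inch '[[0,0,0,0,0,0,10],[0,0,0,0,0,0,38],[0,0,0,0,0,0,38],[0,0,0,0,0,0,38],[0,0,-0.105,0,0,0,38],[0,0,-0.105,0,0,0,38]]'; python3 -m inch '[[-0.309,-0.193,0,0,0,0.0417,45],[-0.309,-0.193,0,0,0,0.0417,45],[-0.309,-0.193,0,0,0,0.0417,45],[-0.309,-0.193,0,0,0,0.0417,45],[-0.309,-0.193,0,0,0,0.0417,45],[-0.309,-0.193,0.113,0,0,0.0417,45],[-0.309,-0.193,0.113,0,0,0.0417,45],[-0.309,-0.193,0.113,0,0,0.0417,45]]';  python3 - <<'E'
from obs import *
from nuts import clusters
o=look(["side","top"],["nut1"],2)
for m,n in clusters(o["nut1"]): print(m,n)
rows([((.430,.0148,.012),down(0)),((.430,.0148,.12),down(0)),((.5733,-.083,.12),down(7.5)),((.5733,-.083,.055),down(7.5))])
print(env.state()["tool_pos"])
rows([((.436,-.185,.12),down(85)),((.436,-.185,.05),down(85))],start=(np.array([.5733,-.083,.118]),down(7.5)))
E
```

```text
clock: 17.82
tool_pos: [0.633, -0.0769, 0.1235]
orientation: [179.7, -0.7, 7.5]
contact_force: [0.0, 0.1, 0.4]
opening: 0.445
finger_force: 0.0
clock: 18.82
tool_pos: [0.4303, 0.0146, 0.0495]
orientation: [180.0, -0.0, -0.0]
contact_force: [0.0, -0.2, -0.2]
opening: 0.526
finger_force: 0.0
[ 0.4352 -0.1849 -0.0011  0.575 ] 4
[ 0.4326 -0.3339 -0.0007  0.5125] 4
[ 0.4309  0.0136 -0.001   0.51  ] 2
[ 0.6323 -0.0818  0.0159  0.575 ] 4
[ 0.6012 -0.0858  0.0169  0.52  ] 3
[-0.0002, 0.0001, 0.0635, 0.0001, -0.0006, 0.0]
[0.0001, 0.0001, -0.1165, 0.0001, -0.0006, 0.0]
[0.2389, 0.1632, -0.116, 0.0002, -0.0006, -0.0416]
[0.2387, 0.1631, -0.0077, 0.0002, -0.0006, -0.0416]
[0.4301 0.0148 0.0501]
[-0.2491, 0.1387, -0.0033, 0.0, 0.0, -0.4306]
[-0.2491, 0.1387, 0.1133, 0.0, 0.0, -0.4306]
```

```bash
python3 -m inch '[[0,0,0.04,0,0,0,45],[0,0,0.0635,0,0,0,45],[0,0,0.0635,0,0,0,45],[0,0,0.0635,0,0,0,10],[0,0,0.0635,0,0,0,10],[0,0,0.0635,0,0,0,10],[0,0,0.0635,0,0,0,10],[0,0,0,0,0,0,10],[0,0,-0.1135,0,0,0,10],[0,0,-0.1135,0,0,0,10]]' 50; python3 -m inch '[[0.239,0.163,0,0,0,-0.0416,10],[0.239,0.163,0,0,0,-0.0416,10],[0.239,0.163,0,0,0,-0.0416,10],[0.239,0.163,0,0,0,-0.0416,10],[0.239,0.163,0,0,0,-0.0416,10],[0.239,0.163,0.07,0,0,-0.0416,10],[0.239,0.163,0.105,0,0,-0.0416,10],[0.239,0.163,0.105,0,0,-0.0416,10],[0.239,0.163,0.105,0,0,-0.0416,10]]'; python3 -m inch '[[0,0,0,0,0,0,38],[0,0,0,0,0,0,38],[0,0,0,0,0,0,38],[0,0,-0.105,0,0,0,38],[0,0,-0.105,0,0,0,38]]'; python3 -m inch '[[-0.249,0.139,0,0,0,-0.4306,45],[-0.249,0.139,0,0,0,-0.4306,45],[-0.249,0.139,0,0,0,-0.4306,45],[-0.249,0.139,0,0,0,-0.4306,45],[-0.249,0.139,0,0,0,-0.4306,45],[-0.249,0.139,0,0,0,-0.4306,45],[-0.249,0.139,0,0,0,-0.4306,45],[-0.249,0.139,0,0,0,-0.4306,45],[-0.249,0.139,0.113,0,0,-0.4306,45],[-0.249,0.139,0.113,0,0,-0.4306,45],[-0.249,0.139,0.113,0,0,-0.4306,45]]';  python3 - <<'E'
from obs import *
from nuts import clusters
o=look(["side","top"],["nut1"],2)
for m,n in clusters(o["nut1"]): print(m,n)
P=(.436,-.185)
rows([((*P,.012),down(85)),((*P,.12),down(85)),((.601,-.0794,.12),down(7.5)),((.601,-.0794,.055),down(7.5))])
print(env.state()["tool_pos"])
rows([((.433,-.334,.12),down(0)),((.433,-.334,.05),down(0))],start=(np.array([.601,-.0794,.118]),down(7.5)))
E
```

```text
clock: 20.48
tool_pos: [0.4333, 0.0144, 0.1219]
orientation: [179.9, -0.6, 0.0]
contact_force: [-0.1, 0.5, -0.6]
opening: 0.302
finger_force: 49.4
clock: 21.6
tool_pos: [0.5726, -0.0823, 0.0551]
orientation: [180.0, -0.0, 7.5]
contact_force: [0.2, -0.6, -0.4]
opening: 0.302
finger_force: 49.4
clock: 22.22
tool_pos: [0.5773, -0.0842, 0.1232]
orientation: [179.7, -0.6, 7.5]
contact_force: [-0.1, -0.6, 0.2]
opening: 0.444
finger_force: 0.0
clock: 23.6
tool_pos: [0.4354, -0.185, 0.0496]
orientation: [-180.0, -0.0, 85.0]
contact_force: [0.2, 0.3, 0.0]
opening: 0.533
finger_force: 0.0
[ 0.4335 -0.3346 -0.0005  0.625 ] 2
[ 0.6322 -0.0817  0.0156  0.53  ] 4
[ 0.4348 -0.1844  0.0007  0.485 ] 4
[ 0.5938 -0.0891  0.0162  0.48  ] 6
[0.0007, -0.0005, 0.0642, 0.0006, 0.0003, 0.0]
[0.0006, -0.0001, -0.1158, 0.0006, 0.0003, 0.0]
[0.1998, 0.2585, -0.1155, 0.0007, -0.0001, 0.4306]
[0.2, 0.2583, -0.0072, 0.0007, -0.0001, 0.4306]
[ 0.4362 -0.1854  0.0505]
[-0.333, 0.3842, -0.0033, 0.0, -0.0, 0.0417]
[-0.333, 0.3842, 0.1133, 0.0, -0.0, 0.0417]
```

```bash
python3 -m inch '[[0.0005,0,0.04,0,0,0,45],[0.0005,0,0.0642,0,0,0,45],[0.0005,0,0.0642,0,0,0,45],[0.0005,0,0.0642,0,0,0,10],[0.0005,0,0.0642,0,0,0,10],[0.0005,0,0.0642,0,0,0,10],[0.0005,0,0.0642,0,0,0,10],[0,0,0,0,0,0,10],[0,0,-0.1125,0,0,0,10],[0,0,-0.1125,0,0,0,10]]' 50; python3 -m inch '[[0.2195,0.254,0,0,0,0.4306,10],[0.2195,0.254,0,0,0,0.4306,10],[0.2195,0.254,0,0,0,0.4306,10],[0.2195,0.254,0,0,0,0.4306,10],[0.2195,0.254,0,0,0,0.4306,10],[0.2195,0.254,0,0,0,0.4306,10],[0.2195,0.254,0,0,0,0.4306,10],[0.2195,0.254,0,0,0,0.4306,10],[0.2195,0.254,0.07,0,0,0.4306,10],[0.2195,0.254,0.095,0,0,0.4306,10],[0.2195,0.254,0.095,0,0,0.4306,10],[0.2195,0.254,0.095,0,0,0.4306,10]]'; python3 -m inch '[[0,0,0,0,0,0,38],[0,0,0,0,0,0,38],[0,0,0,0,0,0,38],[0,0,-0.095,0,0,0,38],[0,0,-0.095,0,0,0,38]]'; python3 -m inch '[[-0.333,0.404,0,0,0,0.0417,45],[-0.333,0.404,0,0,0,0.0417,45],[-0.333,0.404,0,0,0,0.0417,45],[-0.333,0.404,0,0,0,0.0417,45],[-0.333,0.404,0,0,0,0.0417,45],[-0.333,0.404,0,0,0,0.0417,45],[-0.333,0.404,0,0,0,0.0417,45],[-0.333,0.404,0.113,0,0,0.0417,45],[-0.333,0.404,0.113,0,0,0.0417,45],[-0.333,0.404,0.113,0,0,0.0417,45]]';  python3 - <<'E'
from obs import *
from nuts import clusters
o=look(["side","top"],["nut1"],2)
for m,n in clusters(o["nut1"]): print(m,n)
P=(.4335,-.334)
rows([((*P,.012),down(0)),((*P,.12),down(0)),((.5995,-.0675,.12),down(7.5)),((.5995,-.0675,.055),down(7.5))])
print(env.state()["tool_pos"])
c=cap("top");save(c,"s2.png",(270,140,370,220),6)
E
```

```text
clock: 25.25
tool_pos: [0.439, -0.1872, 0.122]
orientation: [179.4, 0.3, 85.0]
contact_force: [0.4, -0.8, -0.8]
opening: 0.315
finger_force: 49.5
clock: 26.75
tool_pos: [0.5996, -0.0673, 0.0608]
orientation: [180.0, -0.1, 7.5]
contact_force: [0.3, -0.5, -0.8]
opening: 0.316
finger_force: 49.5
clock: 27.38
tool_pos: [0.6032, -0.0681, 0.1228]
orientation: [179.7, -0.6, 7.5]
contact_force: [0.3, -0.2, -0.4]
opening: 0.445
finger_force: 0.0
clock: 28.62
tool_pos: [0.433, -0.3322, 0.0493]
orientation: [-180.0, 0.0, 0.1]
contact_force: [0.7, -0.6, -0.5]
opening: 0.527
finger_force: 0.0
[ 0.4325 -0.3341 -0.0012  0.5367] 3
[ 0.6028 -0.0855  0.0194  0.475 ] 6
[ 0.6319 -0.0811  0.0168  0.45  ] 4
[ 0.397   0.0831 -0.0016  0.33  ] 1
[ 0.7208 -0.3012 -0.0013  0.3   ] 1
[ 0.578  -0.0886  0.0156  0.51  ] 2
[0.001, -0.0001, 0.0638, 0.0005, -0.0004, -0.0001]
[0.0013, 0.0001, -0.1162, 0.0005, -0.0004, -0.0001]
[0.2778, -0.4441, -0.1164, 0.0005, -0.0004, -0.0417]
[0.2777, -0.4443, -0.0081, 0.0005, -0.0004, -0.0417]
[ 0.4328 -0.334   0.0503]
```

View pics/s2.png

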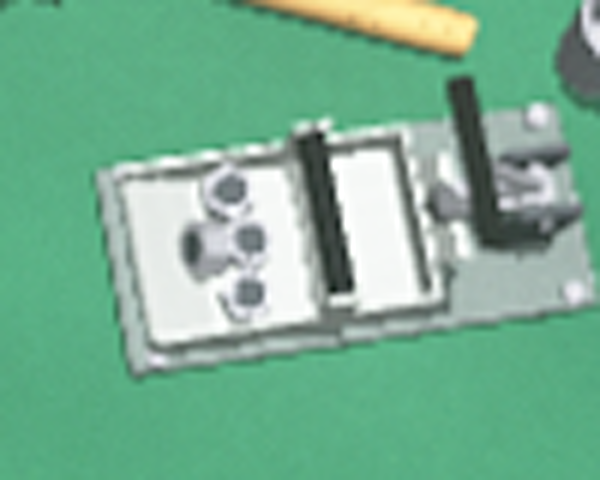

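The crop shows four nuts in the scoop: three flat at crop (230,190), (250,240) and (245,290), and one on edge on the front ramp at (200,250). I'll fetch the last one and drop it to the far side.

```bash
python3 -m inch '[[0.001,0,0.04,0,0,0,45],[0.001,0,0.0638,0,0,0,45],[0.001,0,0.0638,0,0,0,45],[0.001,0,0.0638,0,0,0,10],[0.001,0,0.0638,0,0,0,10],[0.001,0,0.0638,0,0,0,10],[0.001,0,0.0638,0,0,0,10],[0,0,0,0,0,0,10],[0,0,-0.1135,0,0,0,10],[0,0,-0.1135,0,0,0,10]]' 50; python3 -m inch '[[0.324,-0.4505,0,0,0,-0.0417,10],[0.324,-0.4505,0,0,0,-0.0417,10],[0.324,-0.4505,0,0,0,-0.0417,10],[0.324,-0.4505,0,0,0,-0.0417,10],[0.324,-0.4505,0,0,0,-0.0417,10],[0.324,-0.4505,0,0,0,-0.0417,10],[0.324,-0.4505,0,0,0,-0.0417,10],[0.324,-0.4505,0,0,0,-0.0417,10],[0.324,-0.4505,0.07,0,0,-0.0417,10],[0.324,-0.4505,0.092,0,0,-0.0417,10],[0.324,-0.4505,0.092,0,0,-0.0417,10],[0.324,-0.4505,0.092,0,0,-0.0417,10]]'; python3 -m inch '[[0,0,0,0,0,0,38],[0,0,0,0,0,0,38],[0,0,0,0,0,0,38],[0,0,-0.095,0,0,0,38],[0,0,-0.225,0,0,0,0],[0,0,-0.225,0,0,0,0],[-0.0467,0.1417,-0.225,0,0,0,0],[-0.0467,0.1417,-0.225,0,0,0,0],[-0.0467,0.1417,-0.225,0,0,0,0]]';  python3 - <<'E'
from obs import *
from nuts import clusters
o=look(["side","top"],["nut1","clamp_bar","scoop","scoop_lip"],2)
for m,n in clusters(o["nut1"]): print(m,n)
for l in ["clamp_bar","scoop","scoop_lip"]:
  for q in o[l]: print(l,q)
rows([((.6106,-.1518,.144),down(7.5)),((.6243,-.2559,.144),down(7.5))])
print(env.state()["tool_pos"])
c=cap("side");save(c,"s3.png",(230,210,380,330),4)
E
```

```text
clock: 30.32
tool_pos: [0.4353, -0.3366, 0.1229]
orientation: [179.5, -0.5, -0.0]
contact_force: [-0.3, 0.4, -1.8]
opening: 0.309
finger_force: 49.4
clock: 31.82
tool_pos: [0.6275, -0.064, 0.0634]
orientation: [180.0, -0.1, 7.4]
contact_force: [-0.1, -0.4, 0.2]
opening: 0.308
finger_force: 49.3
clock: 32.95
tool_pos: [0.6092, -0.1529, 0.1962]
orientation: [-180.0, 0.1, 7.3]
contact_force: [-0.2, -0.1, 0.6]
opening: -0.001
finger_force: 0.0
[ 0.5993 -0.0879  0.0191  0.5171] 7
[ 0.6314 -0.0812  0.0202  0.5417] 6
[ 0.2947  0.2912 -0.0018  0.66  ] 1
[ 0.5759 -0.0907  0.0177  0.65  ] 1
clamp_bar [ 0.6176 -0.1882  0.146   0.62  ]
clamp_bar [ 0.7153 -0.3078  0.0011  0.27  ]
clamp_bar [ 0.5833  0.4938 -0.002   0.18  ]
scoop [ 0.291  -0.2695 -0.0021  0.9   ]
scoop [ 0.6082 -0.1277  0.0111  0.64  ]
scoop [ 0.6082 -0.1266  0.013   0.6   ]
scoop [ 0.5087  0.3077 -0.004   0.26  ]
scoop [ 0.2905 -0.269  -0.0051  0.68  ]
scoop [ 0.6069 -0.1298  0.0098  0.6   ]
scoop [ 0.6054 -0.127   0.0141  0.9   ]
scoop [0.4589 0.5006 0.005  0.57  ]
scoop_lip [ 0.2361 -0.3567  0.0253  0.96  ]
scoop_lip [ 0.5972 -0.0299  0.0371  0.94  ]
scoop_lip [ 0.2378 -0.3469  0.028   0.88  ]
scoop_lip [ 0.5907 -0.0245  0.0338  0.8   ]
scoop_lip [0.4502 0.5273 0.0032 0.4   ]
scoop_lip [ 0.2362 -0.3557  0.0258  0.95  ]
scoop_lip [ 0.5981 -0.0319  0.0366  0.94  ]
scoop_lip [ 0.5929 -0.0269  0.034   0.89  ]
scoop_lip [ 0.234  -0.3481  0.0268  0.57  ]
[0.0008, 0.0011, 0.0885, 0.0, -0.0, -0.0001]
[0.0008, 0.1761, 0.0885, 0.0, -0.0, -0.0001]
[ 0.6101 -0.1512  0.1971]
```

View pics/s3.png

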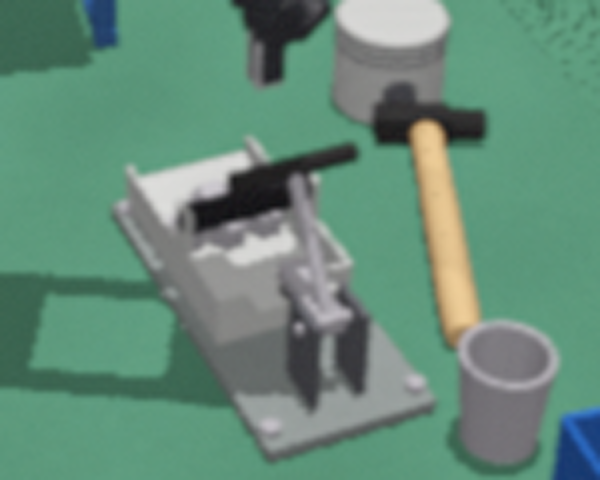

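All five nuts are in the scoop and none are left on the table. The crop shows the clamp shut, with its bar at (340,155), and the closed fingers above at (265,70). Next I push the bar back.

```bash
python3 -m inch '[[0,0,0.0885,0,0,0,0],[0,0,0.0885,0,0,0,0],[0,0.03,0.0885,0,0,0,0],[0,0.055,0.0885,0,0,0,0],[0,0.08,0.0885,0,0,0,0],[0,0.105,0.0885,0,0,0,0],[0,0.125,0.0885,0,0,0,0],[0,0.145,0.0885,0,0,0,0],[0,0.16,0.0885,0,0,0,0],[0,0.176,0.0885,0,0,0,0],[0,0.176,0.0885,0,0,0,0]]';  python3 -m inch '[[0,0,0,0,0,0,0],[0,0,0,0,0,0,0],[0,-0.05,-0.09,0,0,0,0],[0,-0.05,-0.2,0,0,0,50],[0,-0.05,-0.2,0,0,0,50]]'; python3 - <<'E'
from obs import *
o=look(["side","top"],["clamp_bar","scoop","scoop_lip"],2)
for l in ["clamp_bar","scoop","scoop_lip"]:
  for q in o[l]: print(l,q)
print(env.state()["tool_pos"])
c=cap("side");save(c,"s4.png",(230,210,380,330),4)
E
```

```text
clock: 35.38
tool_pos: [0.6238, -0.2566, 0.1439]
orientation: [180.0, 0.0, 7.4]
contact_force: [0.2, 0.3, -0.9]
opening: 0.0
finger_force: 0.0
clock: 36.0
tool_pos: [0.6234, -0.227, 0.2724]
orientation: [179.5, -0.7, 7.6]
contact_force: [0.7, -0.1, 0.2]
opening: 0.418
finger_force: 0.0
clamp_bar [ 0.6011 -0.0772  0.0273  0.64  ]
clamp_bar [ 0.6364 -0.3311  0.1093  0.61  ]
clamp_bar [0.2964 0.288  0.0005 0.62  ]
clamp_bar [ 0.6035 -0.091   0.0135  0.22  ]
clamp_bar [ 0.6371 -0.3316  0.1077  0.64  ]
scoop [ 0.6051 -0.1276  0.0087  0.82  ]
scoop [ 0.2921 -0.2712 -0.0047  0.75  ]
scoop [ 0.6033 -0.1275  0.0137  0.85  ]
scoop [0.5678 0.5253 0.0054 0.5   ]
scoop [ 0.6074 -0.1258  0.0081  0.89  ]
scoop [ 0.2893 -0.2691 -0.0019  0.85  ]
scoop [ 0.6037 -0.1284  0.0135  0.72  ]
scoop [ 0.7629 -0.108   0.0007  0.44  ]
scoop_lip [ 0.2373 -0.3554  0.0245  0.88  ]
scoop_lip [ 0.5981 -0.0287  0.036   0.83  ]
scoop_lip [ 0.593  -0.0261  0.0354  0.68  ]
scoop_lip [0.2973 0.2892 0.0007 0.45  ]
scoop_lip [0.4709 0.3526 0.2016 0.26  ]
scoop_lip [ 0.5957 -0.0262  0.039   0.8   ]
scoop_lip [ 0.2379 -0.3561  0.0249  0.59  ]
scoop_lip [ 0.5939 -0.0271  0.0317  0.83  ]
scoop_lip [ 0.6308 -0.0657  0.0273  0.59  ]
scoop_lip [0.5667 0.5236 0.0039 0.29  ]
[ 0.62   -0.2262  0.264 ]
```

View pics/s4.png

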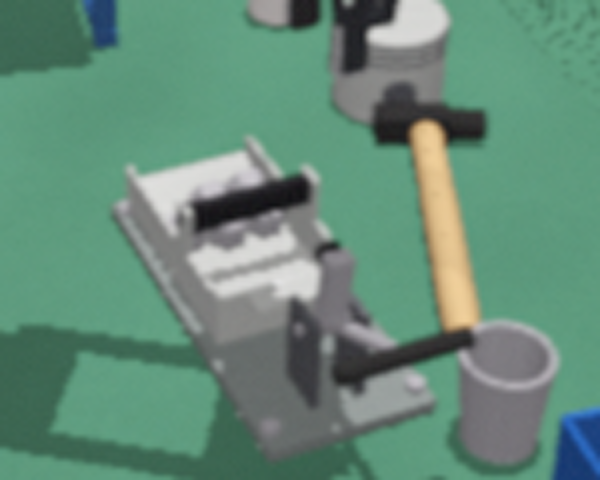

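The clamp is open: its bar lies back at crop (410,355), about (0.637,-0.331,0.109). The scoop is still in place with all the nuts. Before lifting, I'll dry-test the pour tilt with the empty gripper to check the joint ranges.

```bash
cat > pour.py <<'E'
from obs import *
C=np.array([.5098,.312,0]);CY=-4.
def pose(th,ly,lz,yaw=CY,lx=0.):
    Rs=R.from_euler("xz",[-th,yaw],degrees=True)
    L=C+R.from_euler("z",CY,degrees=True).apply([lx,ly,0])+[0,0,lz]
    return L+Rs.apply([0,-.1,.025]),Rs*R.from_euler("x",180,degrees=True)
E
python3 - <<'E'
from pour import *
s=env.state();print(s["tool_pos"],s["orientation"])
a=pose(0,-.07,.26);b=pose(25,-.07,.26);c=pose(65,-.07,.195)
print(a[0],b[0],c[0])
rows([a]); rows([b,c],start=a)
E
```

```text
[ 0.62   -0.2261  0.2641] [179.998   -0.0042   7.4916]
[0.4979 0.1424 0.285 ] [0.4993 0.1623 0.3249] [0.5035 0.2226 0.2962]
[-0.1215, -0.6355, -0.0349, 0.0, -0.0, 0.0638]
[-0.0, -0.0332, -0.0665, -0.1389, 0.0, 0.0]
[-0.0, -0.134, -0.0187, -0.3611, -0.0, -0.0]
```

```bash
python3 -m inch '[[-0.1215,-0.6355,-0.035,0,0,0.0638,40],[-0.1215,-0.6355,-0.035,0,0,0.0638,40],[-0.1215,-0.6355,-0.035,0,0,0.0638,40],[-0.1215,-0.6355,-0.035,0,0,0.0638,40],[-0.1215,-0.6355,-0.035,0,0,0.0638,40],[-0.1215,-0.6355,-0.035,0,0,0.0638,40],[-0.1215,-0.6355,-0.035,0,0,0.0638,40],[-0.1215,-0.6355,-0.035,0,0,0.0638,40],[-0.1215,-0.6355,-0.035,0,0,0.0638,40]]'; python3 -m inch '[[0,-0.0332,-0.0665,-0.1389,0,0,40],[0,-0.0332,-0.0665,-0.1389,0,0,40],[0,-0.0332,-0.0665,-0.1389,0,0,40],[0,-0.134,-0.0187,-0.3611,0,0,40],[0,-0.134,-0.0187,-0.3611,0,0,40],[0,-0.134,-0.0187,-0.3611,0,0,40],[0,-0.134,-0.0187,-0.3611,0,0,40],[0,-0.134,-0.0187,-0.3611,0,0,40],[0,-0.134,-0.0187,-0.3611,0,0,40],[0,-0.134,-0.0187,-0.3611,0,0,40]]'; python3 - <<'E'
from pour import *
s=env.state();print(s["joint_pos"])
t=pose(65,-.07,.195)
print(s["tool_pos"],t[0],(R.from_euler("xyz",s["orientation"],degrees=True).inv()*t[1]).magnitude()*57.3)
E
```

```text
clock: 37.98
tool_pos: [0.4985, 0.1411, 0.2849]
orientation: [180.0, -0.0, -4.1]
contact_force: [0.7, 0.4, 0.5]
opening: 0.471
finger_force: 0.0
clock: 39.22
tool_pos: [0.5043, 0.2219, 0.2981]
orientation: [115.2, -0.2, -4.1]
contact_force: [0.8, -0.2, -0.2]
opening: 0.466
finger_force: 0.0
[ 36.8206  35.3021  70.2714 -50.2645 117.1088 125.2396]
[0.5043 0.2219 0.2981] [0.5035 0.2226 0.2962] 0.28557378671635975
```

The 65° tilt is within range. Back to the scoop to grasp the handle.

```bash
python3 - <<'E'
from pour import *
a=pose(0,-.07,.26);c=pose(65,-.07,.195)
g=((.6063,-.1272,.20),down(7.7)); g2=((.6063,-.1272,.062),down(7.7))
rows([a],start=c); rows([g,g2],start=a)
E
```

```text
[0.0, 0.0397, 0.1293, 0.3611, 0.0, 0.0]
[0.2115, 0.4357, 0.1417, -0.0, 0.0, -0.065]
[0.2115, 0.4357, 0.3717, -0.0, 0.0, -0.065]
```

```bash
python3 -m inch '[[0,0.0397,0.1293,0.3611,0,0,40],[0,0.0397,0.1293,0.3611,0,0,40],[0,0.0397,0.1293,0.3611,0,0,40],[0,0.0397,0.1293,0.3611,0,0,40],[0,0.0397,0.1293,0.3611,0,0,40],[0,0.0397,0.1293,0.3611,0,0,40],[0,0.0397,0.1293,0.3611,0,0,40],[0,0.0397,0.1293,0.3611,0,0,40],[0,0.0397,0.1293,0.3611,0,0,40]]'; python3 -m inch '[[0.2115,0.4357,0.0,0,0,-0.065,32],[0.2115,0.4357,0.0,0,0,-0.065,32],[0.2115,0.4357,0.0,0,0,-0.065,32],[0.2115,0.4357,0.0,0,0,-0.065,32],[0.2115,0.4357,0.14,0,0,-0.065,32],[0.2115,0.4357,0.14,0,0,-0.065,32],[0.2115,0.4357,0.14,0,0,-0.065,32],[0.2115,0.4357,0.14,0,0,-0.065,32],[0.2115,0.4357,0.14,0,0,-0.065,32]]';  python3 - <<'E'
from obs import *
from nuts import clusters
o=look(["side","top"],["nut1","scoop","scoop_lip"],2)
for m,n in clusters(o["nut1"]): print(m,n)
print(near(o["scoop"],(.606,-.127)),near(o["scoop_lip"],(.596,-.028)))
rows([((.6063,-.1272,.062),down(7.7))])
s=env.state();print(s["tool_pos"],s["orientation"])
E
```

```text
clock: 40.35
tool_pos: [0.4977, 0.1434, 0.285]
orientation: [179.9, 0.0, -3.9]
contact_force: [0.0, -0.1, -0.2]
opening: 0.472
finger_force: 0.0
clock: 41.48
tool_pos: [0.6077, -0.1262, 0.2035]
orientation: [179.9, -0.2, 7.8]
contact_force: [0.0, 0.1, -0.6]
opening: 0.375
finger_force: 0.0
[ 0.6025 -0.087   0.0213  0.5243] 7
[ 0.6306 -0.0767  0.0205  0.5225] 8
[ 0.5766 -0.0901  0.0173  0.63  ] 2
[ 0.5035  0.3064 -0.0034  0.35  ] 1
[ 0.7641 -0.107  -0.0018  0.49  ] 1
(array([ 0.6049, -0.1272,  0.0111]), 3, array([0.0006, 0.0017, 0.0012])) (array([ 0.595 , -0.0283,  0.036 ]), 4, array([0.0022, 0.0013, 0.0008]))
[0.0001, -0.0001, 0.2316, -0.0, 0.0, 0.0]
[ 0.6063 -0.1272  0.201 ] [-179.9977    0.0085    7.7012]
```

Descend, grip at 120 N, and lift slowly.

```bash
python3 -m inch '[[0,0,0.1,0,0,0,32],[0,0,0.18,0,0,0,32],[0,0,0.2316,0,0,0,32],[0,0,0.2316,0,0,0,32],[0,0,0.2316,0,0,0,32]]'; python3 -m inch '[[0,0,0,0,0,0,0],[0,0,0,0,0,0,0],[0,0,0,0,0,0,0],[0,0,0,0,0,0,0],[0,0,0,0,0,0,0]]' 120;  python3 - <<'E'
from obs import *
s=env.state();print(s["tool_pos"],s["orientation"],s["opening"],s["contact_force"],s["wrist_torque"])
E
python3 -m inch '[[0,0,-0.01,0,0,0,0],[0,0,-0.03,0,0,0,0],[0,0,-0.06,0,0,0,0],[0,0,-0.1,0,0,0,0],[0,0,-0.14,0,0,0,0],[0,0,-0.18,0,0,0,0],[0,0,-0.22,0,0,0,0],[0,0,-0.26,0,0,0,0],[0,0,-0.3,0,0,0,0],[0,0,-0.3,0,0,0,0]]'; python3 - <<'E'
from pour import *
c=cap("side");save(c,"s5.png",(190,130,390,280),4)
s=env.state();print(s["tool_pos"],s["orientation"],s["opening"],s["contact_force"],s["wrist_torque"])
rows([pose(0,-.07,.26)])
E
```

```text
clock: 42.9
tool_pos: [0.6075, -0.1276, 0.0636]
orientation: [179.9, -0.1, 7.7]
contact_force: [0.3, 0.5, 0.5]
opening: 0.376
finger_force: 0.0
clock: 43.52
tool_pos: [0.6082, -0.1273, 0.0649]
orientation: [179.9, -0.2, 7.7]
contact_force: [0.5, 2.5, 6.1]
opening: 0.121
finger_force: 117.6
[ 0.6082 -0.1273  0.0649] [179.9245  -0.2439   7.7151] 0.1206868756031767 [0.4635 2.4976 6.1034] [0.3785 0.0981 0.0721]
clock: 44.78
tool_pos: [0.6081, -0.1279, 0.2459]
orientation: [179.8, -0.4, 7.7]
contact_force: [0.8, 0.8, -6.6]
opening: 0.119
finger_force: 117.3
[ 0.6069 -0.1275  0.2436] [179.909   -0.1555   7.7049] 0.11201994415874335 [-0.3962 -0.2514 -6.7032] [-0.1758  0.0392 -0.0119]
[-0.1195, -0.47, -0.07, 0.0004, -0.0009, 0.065]
```

View pics/s5.png

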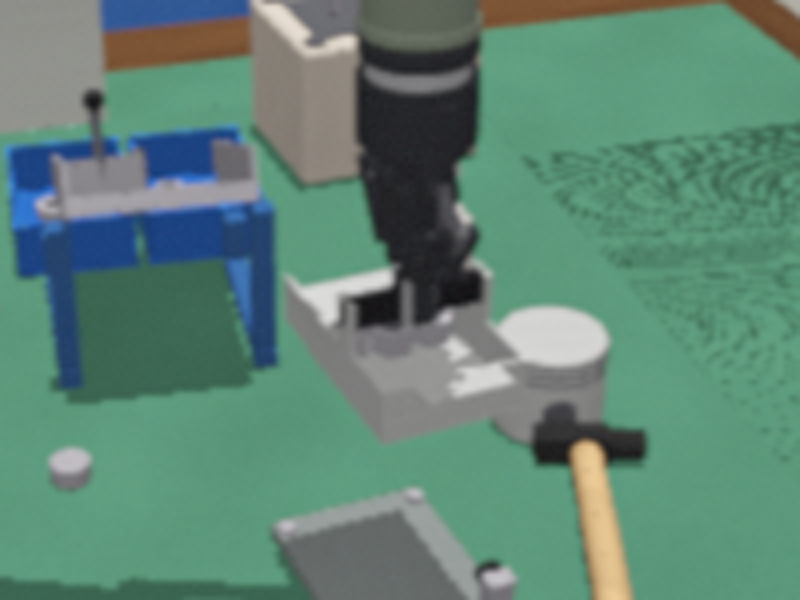

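The scoop is lifted level: nuts show under the handle around crop (400,335), and the wrist load of 6.7 N matches the scoop plus five nuts. Carry it over smoothly.

```bash
python3 -m inch '[[0,0,-0.03,0,0,0,0],[-0.005,-0.02,-0.07,0,0,0,0],[-0.016,-0.06,-0.07,0,0,0.008,0],[-0.029,-0.11,-0.07,0,0,0.017,0],[-0.042,-0.16,-0.07,0,0,0.025,0],[-0.055,-0.215,-0.07,0,0,0.033,0],[-0.07,-0.27,-0.07,0,0,0.041,0],[-0.084,-0.325,-0.07,0,0,0.048,0],[-0.098,-0.38,-0.07,0,0,0.056,0],[-0.11,-0.43,-0.07,0,0,0.062,0],[-0.117,-0.46,-0.07,0,0,0.065,0],[-0.1195,-0.47,-0.07,0,0,0.065,0]]'; python3 - <<'E'
from pour import *
o=look(["top","side"],["scoop_lip","nut1"],1)
for l in o:
  for q in o[l]:
    if q[2]>.1: print(l,q)
s=env.state();print(s["tool_pos"],s["orientation"],s["contact_force"])
a=pose(0,-.07,.26)
rows([a,pose(10,-.07,.255),pose(18,-.07,.25),pose(25,-.07,.24)])
b=pose(25,-.07,.24)
rows([pose(t,-.07,.24-.045*min(1,(t-25)/15)) for t in (30,35,40,45,50,55,60,65)],start=b)
E
```

```text
clock: 46.32
tool_pos: [0.4966, 0.1436, 0.284]
orientation: [180.0, 0.1, -3.9]
contact_force: [1.8, -1.2, -6.4]
opening: 0.114
finger_force: 117.6
scoop_lip [0.5019 0.2441 0.2545 0.97  ]
scoop_lip [0.4721 0.3534 0.1994 0.18  ]
scoop_lip [0.5063 0.2411 0.2558 0.96  ]
scoop_lip [0.5308 0.1838 0.2466 0.66  ]
scoop_lip [0.4966 0.1419 0.2298 0.51  ]
nut1 [0.4938 0.1823 0.2506 0.47  ]
nut1 [0.4703 0.1825 0.2331 0.46  ]
nut1 [0.4963 0.1708 0.2334 0.44  ]
nut1 [0.4946 0.1735 0.2329 0.65  ]
nut1 [0.4666 0.1844 0.235  0.64  ]
nut1 [0.5281 0.1662 0.2326 0.56  ]
nut1 [0.5309 0.1805 0.2503 0.41  ]
[0.4978 0.1419 0.284 ] [179.9758  -0.0016  -4.0545] [-0.1537  0.2436 -5.9941]
[0.0002, -0.0009, -0.0016, 0.0001, -0.0, -0.0003]
[0.0002, -0.0107, -0.0216, -0.0554, 0.0, -0.0003]
[0.0002, -0.022, -0.0344, -0.0999, 0.0, -0.0003]
[0.0002, -0.0342, -0.0348, -0.1388, 0.0001, -0.0003]
[0.0, -0.0148, 0.0083, -0.0278, 0.0, -0.0]
[-0.0, -0.0309, 0.017, -0.0556, 0.0, 0.0]
[-0.0, -0.0482, 0.0263, -0.0833, 0.0, -0.0]
[0.0, -0.056, 0.0135, -0.1111, 0.0, 0.0]
[-0.0, -0.0649, 0.0014, -0.1389, 0.0, 0.0]
[-0.0, -0.0749, -0.0098, -0.1667, 0.0, -0.0]
[-0.0, -0.0857, -0.0201, -0.1944, 0.0, 0.0]
[-0.0, -0.0975, -0.0294, -0.2222, -0.0, -0.0]
```

```bash
python3 -m inch '[[0,-0.005,-0.012,-0.028,0,0,0],[0,-0.0107,-0.0216,-0.0554,0,0,0],[0,-0.016,-0.028,-0.0777,0,0,0],[0,-0.022,-0.0344,-0.0999,0,0,0],[0,-0.028,-0.0346,-0.12,0,0,0],[0,-0.0342,-0.0348,-0.1388,0,0,0],[0,-0.0342,-0.0348,-0.1388,0,0,0]]'; python3 -m inch '[[0,-0.0148,0.0083,-0.0278,0,0,0],[0,-0.0309,0.017,-0.0556,0,0,0],[0,-0.0395,0.0216,-0.0694,0,0,0],[0,-0.0482,0.0263,-0.0833,0,0,0],[0,-0.052,0.02,-0.0972,0,0,0],[0,-0.056,0.0135,-0.1111,0,0,0],[0,-0.056,0.0135,-0.1111,0,0,0],[0,-0.0649,0.0014,-0.1389,0,0,0],[0,-0.0649,0.0014,-0.1389,0,0,0],[0,-0.0749,-0.0098,-0.1667,0,0,0],[0,-0.0857,-0.0201,-0.1944,0,0,0],[0,-0.0975,-0.0294,-0.2222,0,0,0]]'; python3 -m inch '[[0,0,0,0,0,0,0],[0,0,0,0,0,0,0],[0,0,0,0,0,0,0],[0,0,0,0,0,0,0]]'; python3 - <<'E'
from pour import *
c=cap("side");im=cv2.cvtColor(c["frame"],cv2.COLOR_RGB2BGR)
a=cv2.resize(im[80:230,150:320],(680,600))
cv2.imwrite("pics/p1.png",a)
from nuts import clusters
o=look(["top","side"],["nut1"],2)["nut1"]
for q in o: print(q)
s=env.state();print(s["tool_pos"],s["orientation"],s["contact_force"],s["opening"])
E
```

```text
clock: 47.5
tool_pos: [0.4991, 0.164, 0.3039]
orientation: [155.1, 0.1, -3.9]
contact_force: [0.3, -0.6, -7.3]
opening: 0.119
finger_force: 117.9
clock: 49.0
tool_pos: [0.5036, 0.2233, 0.2971]
orientation: [115.0, -0.1, -4.0]
contact_force: [-0.4, 0.7, -3.9]
opening: 0.114
finger_force: 118.8
clock: 49.5
tool_pos: [0.5033, 0.223, 0.2971]
orientation: [115.1, -0.1, -4.0]
contact_force: [-0.1, -0.0, -3.5]
opening: 0.117
finger_force: 118.8
[ 0.5061  0.3068 -0.0032  0.21  ]
[ 0.3995  0.0837 -0.0022  0.58  ]
[0.5031 0.2235 0.2962] [115.0202   0.0015  -3.9869] [ 0.2483  0.4321 -4.4848] 0.11763199852442645
```

View pics/p1.png

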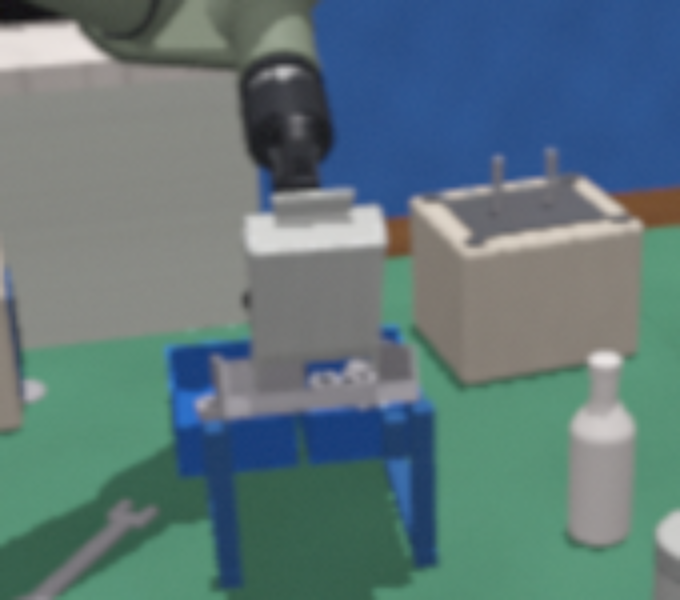

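The scoop is empty: the load is back to about 4 N. The nuts show at crop (345,375), around the +x exit and bin. I'll tilt back and look again.

```bash
python3 - <<'E'
from pour import *
c=pose(65,-.07,.195)
rows([pose(45,-.08,.23),pose(0,-.09,.29)],start=c)
e=((.6069,-.1275,.22),down(7.7)); rows([e],start=pose(0,-.09,.29))
E
```

```text
[-0.0, 0.0641, 0.05, 0.1111, 0.0, 0.0]
[0.0, 0.0991, 0.1384, 0.3611, 0.0, 0.0]
[0.2125, 0.4028, 0.1583, -0.0, 0.0, -0.065]
```

```bash
python3 -m inch '[[0,0.032,0.025,0.0556,0,0,0],[0,0.0641,0.05,0.1111,0,0,0],[0,0.0991,0.1384,0.3611,0,0,0],[0,0.0991,0.1384,0.3611,0,0,0],[0,0.0991,0.1384,0.3611,0,0,0],[0,0.0991,0.1384,0.3611,0,0,0],[0,0.0991,0.1384,0.3611,0,0,0],[0,0.0991,0.1384,0.3611,0,0,0],[0,0.0991,0.1384,0.3611,0,0,0],[0,0.0991,0.1384,0.3611,0,0,0]]'; python3 -m inch '[[0.2125,0.4028,0,0,0,-0.065,0],[0.2125,0.4028,0,0,0,-0.065,0],[0.2125,0.4028,0,0,0,-0.065,0],[0.2125,0.4028,0,0,0,-0.065,0],[0.2125,0.4028,0,0,0,-0.065,0],[0.2125,0.4028,0.158,0,0,-0.065,0],[0.2125,0.4028,0.158,0,0,-0.065,0],[0.2125,0.4028,0.158,0,0,-0.065,0],[0.2125,0.4028,0.158,0,0,-0.065,0]]'; python3 - <<'E'
from pour import *
c=cap("top");im=cv2.cvtColor(c["frame"],cv2.COLOR_RGB2BGR);d=cap("side");jm=cv2.cvtColor(d["frame"],cv2.COLOR_RGB2BGR)
cv2.imwrite("pics/p2.png",np.vstack([cv2.resize(im[160:250,95:235],(780,300),interpolation=cv2.INTER_CUBIC)[:, :],cv2.resize(jm[150:235,180:380],(780,300),interpolation=cv2.INTER_CUBIC)]))
for q in look(["top","side"],["nut1"],2)["nut1"]: print(q)
for q in look(["top","side"],["scoop_lip"],1)["scoop_lip"]: print(q)
s=env.state();print(s["tool_pos"],s["orientation"],s["contact_force"],s["opening"])
rows([((.6082,-.1273,.065),down(7.7))])
E
```

```text
clock: 51.2
tool_pos: [0.4958, 0.1244, 0.3143]
orientation: [180.0, 0.1, -3.9]
contact_force: [0.4, 1.2, -4.0]
opening: 0.114
finger_force: 118.9
clock: 52.32
tool_pos: [0.6078, -0.1264, 0.2218]
orientation: [179.9, -0.1, 7.8]
contact_force: [1.7, -0.8, -3.3]
opening: 0.119
finger_force: 119.0
[0.6094 0.5661 0.0222 0.59  ]
[0.5947 0.5512 0.0191 0.46  ]
[0.5989 0.4712 0.0037 0.4   ]
[0.5979 0.5215 0.0164 0.39  ]
[0.6225 0.5148 0.0187 0.36  ]
[0.5802 0.4948 0.0001 0.56  ]
[0.598  0.4711 0.0017 0.6   ]
[0.6194 0.5178 0.0196 0.58  ]
[0.5985 0.5225 0.0134 0.55  ]
[0.6066 0.5644 0.0213 0.46  ]
[0.5973 0.55   0.0204 0.41  ]
[ 0.2368 -0.3494  0.025   0.93  ]
[ 0.5921 -0.0299  0.1899  0.9   ]
[ 0.2355 -0.3568  0.0248  0.73  ]
[ 0.5944 -0.0318  0.1912  0.72  ]
[0.4475 0.5256 0.0087 0.56  ]
[ 0.6064 -0.1266  0.22  ] [-179.9768    0.0037    7.7009] [ 0.0058 -1.0486 -3.8281] 0.11469534222978481
[0.0029, 0.0016, 0.2584, -0.0001, 0.0, 0.0]
```

View pics/p2.png

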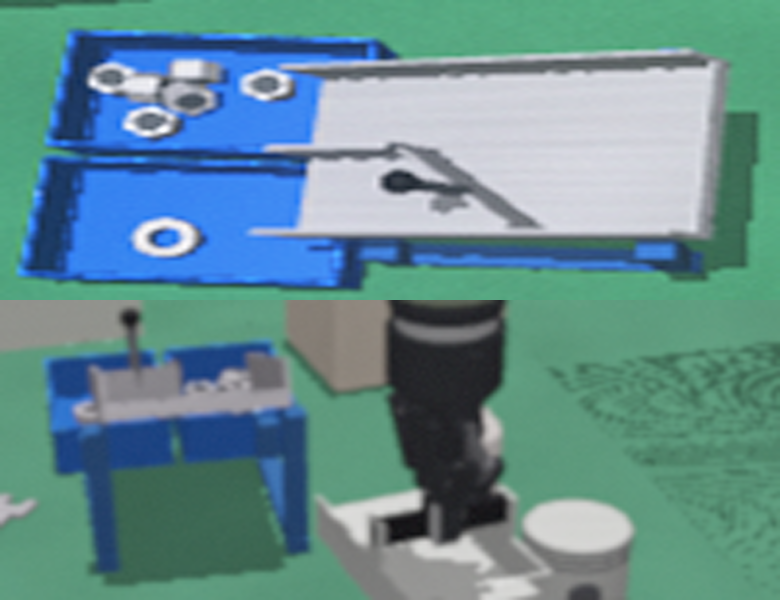

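The crop shows six nuts in bin_a at (110,75), (140,85), (195,70), (190,97), (268,83) and (150,120). bin_b holds only the collar. Next I set the scoop back down gently.

```bash
python3 -m inch '[[0.001,0,0.08,0,0,0,0],[0.001,0,0.16,0,0,0,0],[0.001,0,0.21,0,0,0,0],[0.001,0,0.24,0,0,0,0],[0.001,0,0.25,0,0,0,0],[0.001,0,0.255,0,0,0,0],[0.001,0,0.2575,0,0,0,0],[0.001,0,0.2575,0,0,0,0],[0.001,0,0.2575,0,0,0,0]]'; python3 - <<'E'
from pour import *
s=env.state();print(s["tool_pos"],s["orientation"],s["contact_force"],s["wrist_torque"])
o=look(["top","side"],["scoop_lip","scoop"],2)
print(near(o["scoop"],(.606,-.127)),near(o["scoop_lip"],(.596,-.028)))
E
```

```text
clock: 54.15
tool_pos: [0.6075, -0.1266, 0.0664]
orientation: [180.0, -0.1, 7.7]
contact_force: [0.2, -0.1, -4.7]
opening: 0.118
finger_force: 118.8
[ 0.6075 -0.1266  0.0664] [179.9818  -0.0699   7.7079] [ 0.2048 -0.1387 -4.7008] [-0.0255  0.0056  0.0172]
(array([ 0.6063, -0.126 ,  0.0126]), 4, array([0.0013, 0.0004, 0.0018])) (array([ 0.593 , -0.0275,  0.0362]), 4, array([0.0023, 0.0014, 0.0024]))
```

Lower the last ~2 mm to contact, then release straight up.

```bash
python3 -m inch '[[0,0,0.0015,0,0,0,0],[0,0,0.003,0,0,0,0],[0,0,0.004,0,0,0,0],[0,0,0.004,0,0,0,0]]'; python3 -m inch '[[0,0,0,0,0,0,10],[0,0,0,0,0,0,32],[0,0,0,0,0,0,32],[0,0,0,0,0,0,32],[0,0,-0.03,0,0,0,32],[0,0,-0.1,0,0,0,32],[0,0,-0.25,0,0,0,32],[0,0,-0.4,0,0,0,32],[-0.2,0,-0.4,0,0,0,32],[-0.3,0,-0.4,0,0,0,32],[-0.3,0,-0.4,0,0,0,32]]' 20; python3 - <<'E'
from pour import *
c=cap("top");im=cv2.cvtColor(c["frame"],cv2.COLOR_RGB2BGR);d=cap("side");jm=cv2.cvtColor(d["frame"],cv2.COLOR_RGB2BGR)
cv2.imwrite("pics/q.png",np.hstack([cv2.resize(im[140:230,270:370],(400,360)),cv2.resize(jm[220:330,240:360],(393,360))]))
o=look(["top","side"],["scoop_lip","scoop","clamp_bar","flap_knob","bed"],2)
for l,p in dict(scoop=(.606,-.127),scoop_lip=(.596,-.028),bed=(.607,-.126),clamp_bar=(.637,-.331),flap_knob=(.472,.352)).items():
  try: print(l,near(o[l],p))
  except Exception as e: print(l,e)
E
```

```text
clock: 55.25
tool_pos: [0.607, -0.1265, 0.065]
orientation: [-180.0, 0.0, 7.7]
contact_force: [-6.7, 1.7, 6.3]
opening: 0.112
finger_force: 120.9
clock: 56.62
tool_pos: [0.4288, -0.1507, 0.3051]
orientation: [179.9, -0.1, 7.7]
contact_force: [-0.6, -1.3, 0.8]
opening: 0.372
finger_force: 0.0
scoop (array([ 0.6044, -0.1267,  0.0138]), 4, array([0.0019, 0.0017, 0.002 ]))
scoop_lip (array([ 0.5943, -0.0295,  0.0346]), 4, array([0.0018, 0.0007, 0.0021]))
bed (array([ 0.6096, -0.1263,  0.0002]), 2, array([0.0026, 0.0012, 0.0029]))
clamp_bar (array([ 0.6376, -0.333 ,  0.1083]), 3, array([0.0018, 0.0018, 0.0017]))
flap_knob (array([0.4724, 0.3522, 0.2018]), 2, array([0.001 , 0.0014, 0.0013]))
```

View pics/q.png

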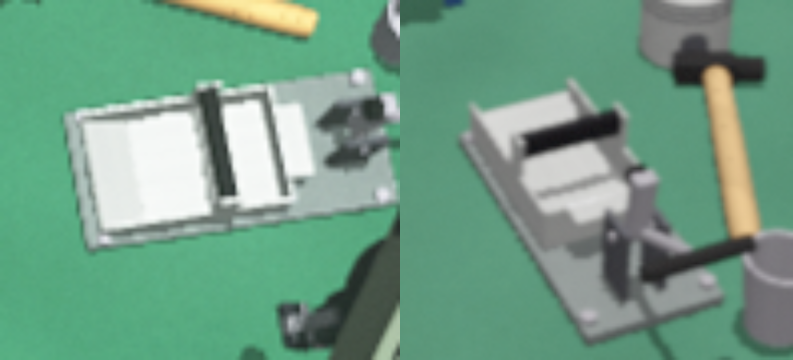

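The scoop, at left-crop (180,160), lies flat and empty in its old place. The clamp is open (bar at right-crop (700,258)) and the robot is clear, so I'm handing in.

```bash
python3 -c "
from workcell import env
print(env.hand_in())"
```

```text
the job is handed in; nothing more can be done
None
```

Handed in at about 57 s: all five loose nuts are in bin_a with the one already there, the empty scoop is back flat in its old place, mouth toward the chute, the clamp is open, and the flap is fully over toward bin_a.

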